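# Sleeve the dryer manifold and rinse the glue brush

## Robot

A 7-joint arm with a two-finger parallel gripper is mounted at the origin on the work surface. World frame = base frame: x ahead of the robot, y to its left, z up, the work surface at z = 0. Lengths are in m, angles in rad, forces in N, time in s.
With the tool pointing down it reaches from about 0.425 to 0.875 m from the base axis. Payload 9.9 kg.
Tool frame: the origin (TCP) lies at the very end of the fingers, on their centre line; the grasp point (between the pads) lies 19 mm behind it; z points along the fingers, y is the line along which they close (so a half turn about z gives the same grasp; the last joint's range is limited). The gripper opens to 85 mm and grips with 20 to 120 N. Pads are 22 mm wide; open, the fingers measure 114 mm over their backs; the gripper's body (76 mm by 85 mm) begins 54 mm behind the grasp point. The pads swing forward as they close: fully open they stand 13 mm farther back than shut.
Start: joints at [-1.303, 0.576, 0.025, 1.437, -0.015, 1.129, -0.057], TCP at [0.233, 0.634, 0.231] pointing down, gripper open.
Joint ranges: [-2.76, 2.76], [-0.34, 2.15], [-1.52, 1.57], [0.19, 2.46], [-1.09, 4.23], [0.17, 1.99], [-2.82, 2.82]. Speed limits (rad/s): [2.22, 2.22, 3.01, 3.01, 3.14, 3.14, 3.14].

## Interface

Orientations are given as a unit quaternion [w, x, y, z].
In Python, from workcell import env gives the robot as it stands.
- The arm moves only by the tool move_arm, never from a script. Its argument "rows" is a list that holds one entry, the list of rows, each a list of 4 numbers: the shift along the tool's x, y, z in cm, then the turn about the tool's z in degrees. A call has 1 to 12 rows; each row shifts and turns the commanded pose from where the row before left it, along the tool's axes as they then stand; what a row does not reach is not made up. A row lasts 1/8 s, in which the tool goes at most 62.5 mm and 10.7 degrees, less where a joint would pass 70% of its speed; a pose out of reach is approached as far as the arm can. A call with a gripper value outside its range is refused whole. "fingers" is the closure, from -1 (fully open) to 1 (shut), set as the call begins (left out, the last holds). The fingers move at their own pace and stop on an object; "newtons" is the grip in N (left out, the last holds). Time passes only in rows, so rows that do not move let the fingers close. It gives the time, the measured TCP pose, the force, the opening and the grip force at its end, in the units of the state.
- env.state(): the state, without advancing time (a new reading comes with each control period).
- env.get_image(name): name is "scene" or "top"; returns a dict with "image" (480x640x3 uint8, red, green, blue), "vfov" (degrees; the focal length in pixels is half the picture's height over the tangent of half this angle, whatever the lens; pixels are square), "cx", "cy" (the principal point, pixels), "xyz" and "attitude" of the camera in the world. Camera axes: x right, y down, z forward; pixel columns grow to the right and rows downward; lengths in m; the calibration is good to about 2 mm. A picture is of the moment at which its call begins. There is no depth.
- env.close_job(): hands the job in; it is judged then, once.
The state is a dict: "time": time; "joints": joint angles; "qd": joint speeds; "joint_efforts": joint torques, N m; "tool_pos": TCP position; "eef_rot": TCP orientation; "force": force on the tool from outside, world axes, zero at the start; "wrist_torque": the same for the moment, N m; "opening": opening from 0.0 (shut) to 1.0 (fully open); "grip_force": force on a finger pad.
Only numpy, scipy, OpenCV 4.12 (cv2) and the standard library are available. Lean on these libraries where they do the work, as an engineer would, in place of code of your own. Each camera call takes 0.05 s, during which the arm holds its last target. There are 200 camera calls.

## Task

The ports of the black air manifold have just been brushed with glue: push every printed sleeve on the table fully home on the spigot of its own colour, so that it presses the black sealing ring right down. Then pick up the brush, rinse it by dipping its bristles deep into the white cup, and stand it back in its orange stand, bristles down. Leave the cup and everything else where it stands.

Things in the scene. Friction and masses are not known exactly. Their poses are not given: they have to be found in the camera images.
- sleeve_red_mid (a point): Centre (half-way up, on the axis) of the red printed sleeve: a straight rigid tube, 50 mm outside, 36 mm bore, 60 mm long, wall 7 mm, about 70 g, open at both ends and the same either way up; z along its axis. It starts standing on the table. It may be absent (no pose): then there is nothing to do for it.
- sleeve_yellow_mid (a point): Centre (half-way up, on the axis) of the yellow printed sleeve: a straight rigid tube, 50 mm outside, 36 mm bore, 60 mm long, wall 7 mm, about 70 g, open at both ends and the same either way up; z along its axis. It starts standing on the table. It may be absent (no pose): then there is nothing to do for it.
- sleeve_green_mid (a point): Centre (half-way up, on the axis) of the green printed sleeve: a straight rigid tube, 50 mm outside, 36 mm bore, 60 mm long, wall 7 mm, about 70 g, open at both ends and the same either way up; z along its axis. It starts standing on the table. It may be absent (no pose): then there is nothing to do for it.
- sleeve_blue_mid (a point): Centre (half-way up, on the axis) of the blue printed sleeve: a straight rigid tube, 50 mm outside, 36 mm bore, 60 mm long, wall 7 mm, about 70 g, open at both ends and the same either way up; z along its axis. It starts standing on the table. It may be absent (no pose): then there is nothing to do for it.
- port_red (a point): Foot of the red spigot, on its axis, on the manifold's flat top, 40 mm above the table; z up along the spigot. The spigot is 33 mm in diameter and rises 40 mm, its last 8 mm tapering to 23 mm; a coloured disc surrounds its foot. With a sleeve fully home, the sleeve's lower end is 6 mm and its centre 36 mm above this point.
- seal_red (a joint): Black sealing ring on that spigot, 42 mm outside, 6 mm thick: 0 as at the start, its underside 10 mm above the manifold's top; 0.010 (m) when pushed right down onto it. About 4 N pushes it down, so a sleeve's own weight does not; it stays where it is left, and a sleeve fully home rests on it.
- port_yellow (a point): Foot of the yellow spigot, on its axis, on the manifold's flat top, 40 mm above the table; z up along the spigot. The spigot is 33 mm in diameter and rises 40 mm, its last 8 mm tapering to 23 mm; a coloured disc surrounds its foot. With a sleeve fully home, the sleeve's lower end is 6 mm and its centre 36 mm above this point.
- seal_yellow (a joint): Black sealing ring on that spigot, 42 mm outside, 6 mm thick: 0 as at the start, its underside 10 mm above the manifold's top; 0.010 (m) when pushed right down onto it. About 4 N pushes it down, so a sleeve's own weight does not; it stays where it is left, and a sleeve fully home rests on it.
- port_green (a point): Foot of the green spigot, on its axis, on the manifold's flat top, 40 mm above the table; z up along the spigot. The spigot is 33 mm in diameter and rises 40 mm, its last 8 mm tapering to 23 mm; a coloured disc surrounds its foot. With a sleeve fully home, the sleeve's lower end is 6 mm and its centre 36 mm above this point.
- seal_green (a joint): Black sealing ring on that spigot, 42 mm outside, 6 mm thick: 0 as at the start, its underside 10 mm above the manifold's top; 0.010 (m) when pushed right down onto it. About 4 N pushes it down, so a sleeve's own weight does not; it stays where it is left, and a sleeve fully home rests on it.
- port_blue (a point): Foot of the blue spigot, on its axis, on the manifold's flat top, 40 mm above the table; z up along the spigot. The spigot is 33 mm in diameter and rises 40 mm, its last 8 mm tapering to 23 mm; a coloured disc surrounds its foot. With a sleeve fully home, the sleeve's lower end is 6 mm and its centre 36 mm above this point.
- seal_blue (a joint): Black sealing ring on that spigot, 42 mm outside, 6 mm thick: 0 as at the start, its underside 10 mm above the manifold's top; 0.010 (m) when pushed right down onto it. About 4 N pushes it down, so a sleeve's own weight does not; it stays where it is left, and a sleeve fully home rests on it.
- manifold: Black air manifold fixed to the table, 90 mm (its x) by 330 mm (its y) by 40 mm high; origin at the centre of its underside. Four spigots stand on it in a row along its y, 80 mm apart, in order red, yellow, green, blue from -y to +y.
- brush_mid (a point): Middle of the glue brush, on its axis, 85 mm above its bristle tip; z runs along the brush from bristles to handle end. The brush is 170 mm long, 50 g: dark bristles for the lowest 30 mm (20 mm thick, 12 mm at the tip), steel ferrule 22 mm thick from 30 to 60 mm, round wooden handle 18 mm thick from 60 to 170 mm. It starts standing loosely in its stand, bristles down.
- brush_tip (a point): Bristle tip, the lower end of the brush, on its axis.
- stand: Orange brush stand fixed to the table, 56 mm square and 75 mm high, with a 28 mm square well open at the top, 61 mm deep, its floor 14 mm above the table; origin at the centre of its underside.
- cup: White round rinse cup, loose, 300 g, 65 mm high, 84 mm across the rim and somewhat narrower below, wall 4 mm, floor about 5 mm thick, empty; origin at the centre of its underside. Stands on the table.
- spool: Bystander: small spool of green filament lying flat, 110 mm across, 40 mm high; origin under its centre.
- adhesive: Bystander: closed white bottle of adhesive, 60 mm in diameter, 130 mm high; origin under its centre.
- scraper: Bystander: print scraper lying on the table; origin under its middle.
Not all that is in view belongs to the job. What is shaped like the part that bears sleeve_yellow_mid but pink is not meant. Leave any pink look-alike of the part that bears sleeve_red_mid alone.

How it is judged:
By the outcome, as a careful person would: the job done as asked, in the order asked, and still so for the second after the job is handed in, with the robot touching nothing.
Of sleeve_red, sleeve_yellow, sleeve_green, sleeve_blue only 3 to 4 are there at a start; the rules pass over those that are not, and their reading is None.
At some moment in a run one of sleeve_red, sleeve_yellow, sleeve_green, sleeve_blue may be knocked a few centimetres aside while the robot is not near it.
It also fails if it takes over 210 s, if anything falls off the work surface, if the arm or the gripper's body presses on something with over 40 N, if the wrist force passes 120 N, or if a joint passes its speed limit or range.

## Working session

There is one attempt and no reset: what is moved stays moved. The work goes in short steps, Python scripts to look and compute and a tool call to move; the robot and the scene stay as the last step left them, time stands still between calls to the robot, and variables do not carry over. Pictures are saved under pics/ and viewed, at most 14 in all, crops included, and the job is handed in when it is done.

Besides the shell and the picture viewer there is one more tool, called after "Call:" by a JSON object that holds its "api" and its "payload". move_arm: Moves the arm, as the interface text tells. Its arguments: {"type":"object","properties":{"rows":{"type":"array","items":{"type":"array","items":{"type":"array","items":{"type":"number"}}}},"fingers":{"type":"number"},"newtons":{"type":"number"}},"required":["rows"]}

```bash
mkdir -p pics; cat > h.py <<'E'
import numpy as np, cv2
from workcell import env
from scipy.spatial.transform import Rotation as R
def snap(n,f=None):
    d=env.get_image(n)
    if f: cv2.imwrite('pics/'+f,d['image'][:,:,::-1])
    return d
def rot(q): return R.from_quat([q[1],q[2],q[3],q[0]]).as_matrix()
def ray(d,u,v):
    f=240/np.tan(np.radians(d['vfov'])/2)
    A=np.array(d['attitude'],float)
    M=rot(A) if A.size==4 else A
    return np.array(d['xyz']),M@np.array([(u-d['cx'])/f,(v-d['cy'])/f,1])
def onz(d,u,v,z):
    o,r=ray(d,u,v); return o+r*(z-o[2])/r[2]
def proj(d,p):
    f=240/np.tan(np.radians(d['vfov'])/2)
    A=np.array(d['attitude'],float); M=rot(A) if A.size==4 else A
    c=M.T@(np.array(p)-d['xyz']); return c[:2]/c[2]*f+[d['cx'],d['cy']]
E
python3 - <<'E'
from h import *
for n in('scene','top'):
    d=snap(n,n+'0.png'); print({k:v for k,v in d.items() if k!='image'})
s=env.state(); print(s['tool_pos'],s['eef_rot'],s['opening'],s['force'],s['time'])
E
```

```text
{'vfov': 45.42148976158252, 'cx': 324.51792936943355, 'cy': 242.05956956719672, 'xyz': array([0.9769523 , 0.70086135, 0.97950804]), 'attitude': array([-0.10187368,  0.24545198,  0.89018562, -0.37006032])}
{'vfov': 50.52112233336119, 'cx': 317.52552935835183, 'cy': 236.45554298409402, 'xyz': array([ 0.37961425, -0.03493651,  1.2840207 ]), 'attitude': array([-0.03036875,  0.71332498, -0.69885378,  0.0429954 ])}
[0.23241926 0.63329402 0.23050643] [-1.07327896e-04  1.74970805e-01  9.84573334e-01 -7.45570493e-04] 0.9980309132442816 [-0.23540044 -0.24093735 -0.36669069] 0.1
```

View pics/scene0.png

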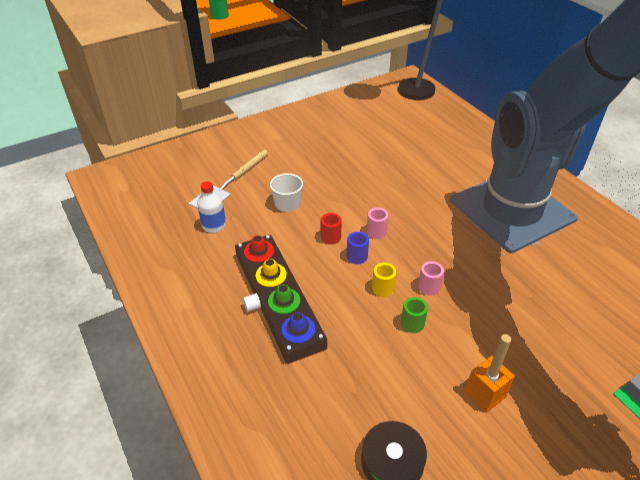

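View pics/top0.png

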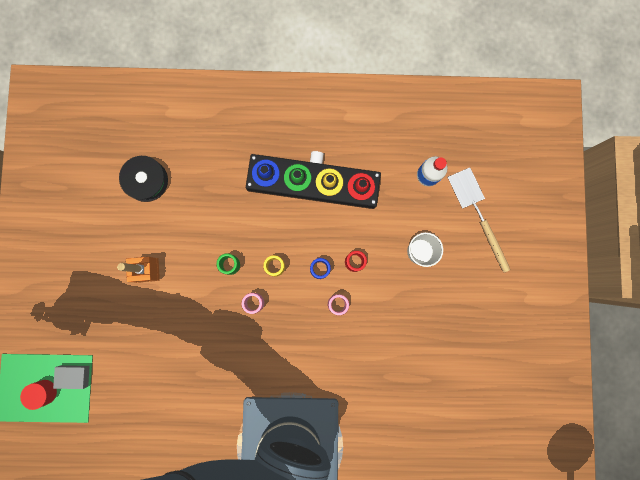

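The image shows all four sleeves. In the top view they are green (228,264), yellow (274,265), blue (320,268) and red (356,261).

Things that could be taken for them:
- the pink tubes at (252,303) and (339,305)
- the coloured port discs at (265,172) to (362,186)
- the red item at (34,396)
- the red bottle cap at (440,163)

I choose the four saturated tubes in the row near v≈265. The brush is at (133,267) and the cup at (425,250).

```bash
cat >> h.py <<'E'
HUE={'red':(176,6),'yellow':(22,34),'green':(50,75),'blue':(112,128)}
def mask(im,c):
    h=cv2.cvtColor(im,cv2.COLOR_RGB2HSV); a,b=HUE[c]
    H=h[:,:,0]; m=((H>=a)&(H<=b)) if a<b else ((H>=a)|(H<=b))
    return (m&(h[:,:,1]>170)&(h[:,:,2]>50)).astype(np.uint8)
def blobs(im,c,box,amin=60):
    u0,v0,u1,v1=box; m=np.zeros(im.shape[:2],np.uint8); m[v0:v1,u0:u1]=mask(im,c)[v0:v1,u0:u1]
    m=cv2.morphologyEx(m,cv2.MORPH_CLOSE,np.ones((3,3)))
    out=[]
    for k in cv2.findContours(m,cv2.RETR_EXTERNAL,cv2.CHAIN_APPROX_NONE)[0]:
        k=cv2.convexHull(k); M=cv2.moments(k)
        if M['m00']>amin: out.append((M['m10']/M['m00'],M['m01']/M['m00'],M['m00'],cv2.boundingRect(k)))
    return out
def tri(d1,p1,d2,p2):
    o1,r1=ray(d1,*p1);o2,r2=ray(d2,*p2)
    s=np.linalg.lstsq(np.c_[r1,-r2],o2-o1,rcond=None)[0]
    a,b=o1+r1*s[0],o2+r2*s[1]; return (a+b)/2,np.linalg.norm(a-b)
E
python3 - <<'E'
from h import *
np.set_printoptions(precision=4,suppress=True)
t=snap('top');s=snap('scene')
for c in HUE:
    b=blobs(t['image'],c,(200,235,400,320)); b2=blobs(s['image'],c,(310,200,450,340)); p=blobs(t['image'],c,(240,140,390,215))
    print(c,[(np.round(x[:3],1),x[3],onz(t,x[0],x[1],.03)) for x in b],[(np.round(x[:3],1),x[3],onz(s,x[0],x[1],.03)) for x in b2])
    if b and b2: print('  tri',*tri(t,b[0][:2],s,b2[0][:2]))
    print('  port',[(np.round(x[:3],1),x[3],onz(t,x[0],x[1],.042)) for x in p])
i=np.vstack([cv2.resize(t['image'][235:325,200:400],None,fx=4,fy=4),cv2.resize(t['image'][145:205,230:430],None,fx=4,fy=4)])
cv2.imwrite('pics/crop1.png',i[:,:,::-1])
E
```

```text
red [(array([355.5, 260.9, 343. ]), (345, 251, 22, 21), array([ 0.4519, -0.1511,  0.03  ]))] [(array([330.7, 227.9, 543. ]), (321, 213, 21, 31), array([ 0.4507, -0.1524,  0.03  ]))]
  tri [ 0.4518 -0.1509  0.0318] 0.0001090359958290913
  port [(array([360.9, 186.2, 549.5]), (348, 173, 27, 27), array([ 0.6371, -0.1612,  0.042 ]))]
yellow [(array([274.6, 265.7, 279. ]), (264, 256, 21, 20), array([0.4359, 0.0481, 0.03  ]))] [(array([383.6, 278.9, 652. ]), (372, 262, 24, 34), array([0.4354, 0.0469, 0.03  ]))]
  tri [0.436  0.0479 0.0313] 0.00037766699099392074
  port [(array([330.1, 180.1, 253.5]), (321, 171, 19, 19), array([ 0.6507, -0.0845,  0.042 ]))]
green [] [(array([415.3, 306.5, 317.5]), (404, 298, 24, 18), array([0.4227, 0.1449, 0.03  ]))]
  port []
blue [(array([319.8, 267.8, 293. ]), (310, 258, 20, 20), array([ 0.4331, -0.0631,  0.03  ]))] []
  port [(array([265.1, 172.8, 543.5]), (252, 160, 27, 27), array([0.6653, 0.0773, 0.042 ]))]
```

View pics/crop1.png

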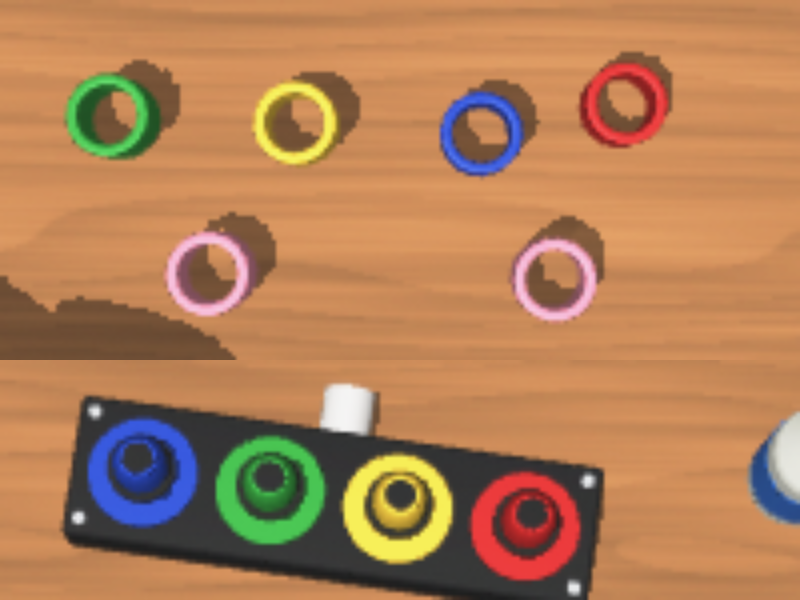

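The crop confirms the four saturated tubes, with pink ones below at (208,273) and (553,280) in crop pixels. The ports run blue, green, yellow, red from left to right. I'm loosening the thresholds to catch what was missed.

```bash
sed -i "s/^HUE=.*/HUE={'red':(176,5),'yellow':(22,34),'green':(50,80),'blue':(108,128)}/; s/h\[:,:,1\]>170/h[:,:,1]>(165 if c!='green' else 110)/; s/h\[:,:,2\]>50/h[:,:,2]>40/" h.py
sed -i "s/(165 if c!='green' else 110)/{'red':170,'yellow':125,'green':110,'blue':140}[c]/" h.py
cat > meas.py <<'E'
from h import *
np.set_printoptions(precision=4,suppress=True)
t=snap('top');s=snap('scene'); P={}
for c in HUE:
    b=blobs(t['image'],c,(200,235,400,320)); b2=blobs(s['image'],c,(310,200,450,340)); p=blobs(t['image'],c,(240,140,390,215))
    print(c,[(x[3],onz(t,x[0],x[1],.03)) for x in b],[(x[3],onz(s,x[0],x[1],.03)) for x in b2])
    if b and b2: print('  tri',*tri(t,b[0][:2],s,b2[0][:2]))
    for x in p: P[c]=onz(t,x[0],x[1],.042); print('  port',x[3],P[c])
Q=np.array([P[c] for c in('red','yellow','green','blue') if c in P]); m=Q.mean(0); d=Q[-1]-Q[0]; print('ctr',m,'len',np.linalg.norm(d),'steps',np.linalg.norm(np.diff(Q,axis=0),axis=1),'yaw',np.degrees(np.arctan2(-d[0],d[1])))
for i,c in enumerate(HUE): print(c,m+(i-1.5)*.08*d/np.linalg.norm(d))
E
python3 meas.py; python3 - <<'E'
from h import *
t=snap('top');h=cv2.cvtColor(t['image'],cv2.COLOR_RGB2HSV)
print(h[264,216:242:2].tolist(),h[177,284:312:3].tolist(), h[180,316:344:3].tolist())
E
```

```text
red [((345, 251, 22, 21), array([ 0.4517, -0.1512,  0.03  ]))] [((321, 213, 20, 31), array([ 0.4513, -0.1525,  0.03  ]))]
  tri [ 0.4518 -0.1513  0.0313] 0.00044279211010782044
  port (348, 173, 27, 27) [ 0.6371 -0.1612  0.042 ]
yellow [((263, 255, 22, 21), array([0.4366, 0.0507, 0.03  ]))] [((372, 262, 24, 34), array([0.4354, 0.0468, 0.03  ]))]
  tri [0.437  0.0499 0.0338] 0.0015222236574129683
  port (315, 168, 28, 28) [ 0.6466 -0.0813  0.042 ]
green [((217, 254, 23, 20), array([0.4385, 0.1631, 0.03  ]))] [((404, 298, 23, 18), array([0.4228, 0.1449, 0.03  ]))]
  tri [0.4373 0.1593 0.0547] 0.00025855131591877875
  port (284, 164, 27, 27) [ 0.6563 -0.0021  0.042 ]
blue [((310, 258, 21, 21), array([ 0.4327, -0.0635,  0.03  ]))] [((348, 232, 21, 31), array([ 0.4267, -0.0671,  0.03  ]))]
  tri [ 0.4315 -0.0625  0.0367] 0.0024768964979532872
  port (252, 160, 28, 27) [0.6653 0.0771 0.042 ]
ctr [ 0.6513 -0.0419  0.042 ] len 0.23988074544992805 steps [0.0804 0.0798 0.0797] yaw -6.7391254309044415
red [ 0.6373 -0.161   0.042 ]
yellow [ 0.6466 -0.0816  0.042 ]
green [ 0.656  -0.0021  0.042 ]
blue [0.6654 0.0773 0.042 ]
[[42, 128, 160], [62, 155, 203], [62, 152, 82], [63, 151, 81], [13, 137, 112], [14, 136, 111], [13, 133, 111], [13, 144, 197], [13, 142, 197], [54, 138, 181], [62, 158, 176], [62, 154, 81], [22, 120, 91]] [[62, 159, 196], [62, 158, 198], [30, 9, 55], [62, 162, 162], [62, 55, 70], [63, 130, 126], [62, 159, 106], [45, 19, 55], [62, 159, 197], [63, 100, 94]] [[28, 164, 247], [28, 164, 247], [30, 19, 55], [25, 180, 240], [105, 9, 55], [105, 9, 54], [24, 182, 229], [30, 18, 56], [29, 165, 247], [21, 85, 81]]
```

Call:
{"api": "move_arm", "payload": {"rows": [[[0,0,0,9.5],[0,0,0,9.5],[0,0,0,9.5],[0,0,0,9.5],[0,0,0,9.5],[0,0,0,9.5],[0,0,0,9.5],[0,0,0,10]]], "fingers": -0.6, "newtons": 30}}

```text
time: 1.35
tool_pos: [0.2325, 0.6337, 0.2313]
eef_rot: [-0.0, 0.749, 0.663, -0.0]
force: [-0.0, 0.7, -0.3]
opening: 0.799
grip_force: 0.0
```

Call:
{"api": "move_arm", "payload": {"rows": [[[-3.7,2.16,0,0],[-3.7,2.16,0,0],[-3.7,2.16,0,0],[-3.7,2.16,0,0],[-3.7,2.16,0,0],[-3.7,2.16,0,0],[-3.7,2.16,0,0],[-3.7,2.16,0,0],[-3.7,2.16,0,0],[-3.7,2.16,0,0],[-3.7,2.16,0,0],[-3.7,2.16,0,0]]]}}

```text
time: 2.85
tool_pos: [0.4391, 0.1614, 0.2315]
eef_rot: [0.0, 0.747, 0.665, 0.0]
force: [1.3, 0.4, -0.4]
opening: 0.8
grip_force: 0.0
```

Call:
{"api": "move_arm", "payload": {"rows": [[[0,0,0,0],[0,0,0,0]]]}}

```text
time: 3.1
tool_pos: [0.4384, 0.163, 0.2313]
eef_rot: [-0.0, 0.747, 0.665, 0.0]
force: [0.1, 0.5, 0.2]
opening: 0.8
grip_force: 0.0
```

```bash
cat >> h.py <<'E'
def go(x,y,z):
    s=env.state(); M=rot(s['eef_rot']); e=np.array([x,y,z])-s['tool_pos']
    print('shift cm',np.round(100*M.T@e,2),'tool y deg',np.degrees(np.arctan2(M[1,1],M[0,1])),'tcp',np.round(s['tool_pos'],4),'j7',s['joints'][6])
E
python3 -c "
from h import *
t=snap('top'); print([onz(t,x[0],x[1],.03) for x in blobs(t['image'],'green',(200,235,400,320))])
go(.4385,.163,.025)"
```

```text
[array([0.43845055, 0.16282279, 0.03      ])]
shift cm [-0.06  0.03 20.63] tool y deg -6.597123224008886 tcp [0.4383 0.1635 0.2313] j7 -0.3634455212582831
```

Call:
{"api": "move_arm", "payload": {"rows": [[[0,0,3,0],[0,0,3,0],[0,0,3,0],[0,0,3,0],[0,0,3,0],[0,0,2.5,0],[0,0,2,0],[0,0,1.1,0],[0,0,0,0]]]}}

```text
time: 4.28
tool_pos: [0.4381, 0.1631, 0.0249]
eef_rot: [-0.0, 0.747, 0.665, -0.0]
force: [0.1, -0.4, -0.6]
opening: 0.802
grip_force: 0.0
```

Call:
{"api": "move_arm", "payload": {"rows": [[[0,0,0,0],[0,0,0,0],[0,0,0,0],[0,0,0,0]]], "fingers": 1, "newtons": 30}}

```text
time: 4.78
tool_pos: [0.4389, 0.163, 0.0261]
eef_rot: [0.0, 0.747, 0.665, 0.001]
force: [-1.3, -0.0, 7.1]
opening: 0.571
grip_force: 31.6
```

Call:
{"api": "move_arm", "payload": {"rows": [[[0,0,-2,0],[0,0,-3,0],[0,0,-3,0],[0,0,-2.5,0],[0,0,-2,0],[0,0,0,0]]]}}

```text
time: 5.52
tool_pos: [0.4393, 0.163, 0.1516]
eef_rot: [0.0, 0.747, 0.665, 0.002]
force: [0.3, -0.6, -1.3]
opening: 0.573
grip_force: 31.4
```

```bash
python3 -c "
from h import *
go(.656,-.0021,.15)"
```

```text
shift cm [-13.9   23.43   0.2 ] tool y deg -6.641631984852344 tcp [0.4393 0.163  0.1516] j7 -0.2673474668028771
```

Call:
{"api": "move_arm", "payload": {"rows": [[[-1.5,2.5,0,0],[-2.4,4.1,0,0],[-2.5,4.2,0,0],[-2.5,4.2,0,0],[-2.5,4.2,0,0],[-1.5,2.5,0.2,0],[-1,1.73,0,0],[0,0,0,0],[0,0,0,0],[0,0,0,0]]]}}

```text
time: 6.78
tool_pos: [0.6545, -0.0016, 0.1481]
eef_rot: [-0.0, 0.747, 0.665, -0.0]
force: [-0.3, 0.8, -0.3]
opening: 0.573
grip_force: 31.4
```

```bash
python3 - <<'E'
from h import *
go(.656,-.0021,.11)
s=snap('scene'); u,v=proj(s,[.656,0,.13]).astype(int); print(u,v)
cv2.imwrite('pics/g1.png',cv2.resize(s['image'][v-60:v+90,u-80:u+120],None,fx=4,fy=4)[:,:,::-1])
# expected sleeve mid
p=env.state()['tool_pos']+[0,0,.005]; print(proj(s,p))
b=blobs(s['image'],'green',(u-40,v-40,u+50,v+40)); print(b)
E
```

```text
shift cm [-0.03  0.16  3.81] tool y deg -6.599557645033822 tcp [ 0.6545 -0.0016  0.1481] j7 0.09156825640724753
282 273
[282.29999116 264.25611334]
[(283.88212927756655, 299.7297845373891, 657.5, (268, 286, 33, 27)), (282.7022934758406, 264.47606323758623, 748.5, (271, 246, 24, 38))]
```

View pics/g1.png

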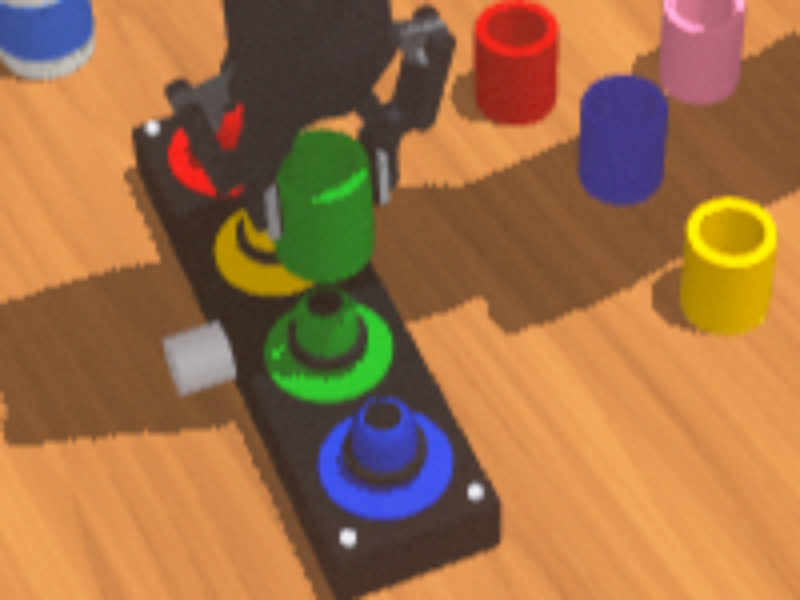

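Green sleeve is held upright between the pads at crop (325,205), in line above its spigot at (325,310). Its measured centre is within half a pixel of the expected one. I'll lower it now.

Call:
{"api": "move_arm", "payload": {"rows": [[[0,0.15,1,0],[0,0,1.5,0],[0,0,1,0],[0,0,0.8,0],[0,0,0.8,0],[0,0,0.6,0],[0,0,0.6,0],[0,0,0,0]]]}}

```text
time: 7.82
tool_pos: [0.6564, -0.0028, 0.0849]
eef_rot: [-0.0, 0.747, 0.665, -0.0]
force: [0.3, -0.1, -0.7]
opening: 0.572
grip_force: 31.4
```

Call:
{"api": "move_arm", "payload": {"rows": [[[0,0,0.4,0],[0,0,0.4,0],[0,0,0.4,0],[0,0,0.2,0],[0,0,0.2,0],[0,0,0,0],[0,0,0,0]]]}}

```text
time: 8.7
tool_pos: [0.6572, -0.0029, 0.0719]
eef_rot: [0.0, 0.747, 0.665, 0.001]
force: [-7.1, 0.0, 25.8]
opening: 0.574
grip_force: 33.8
```

Call:
{"api": "move_arm", "payload": {"rows": [[[0,0,0,0],[0,0,0,0],[0,0,0,0]]], "fingers": -0.6}}

```text
time: 9.07
tool_pos: [0.6564, -0.0027, 0.0688]
eef_rot: [-0.0, 0.747, 0.665, -0.0]
force: [0.3, 0.1, -0.6]
opening: 0.8
grip_force: 0.0
```

Call:
{"api": "move_arm", "payload": {"rows": [[[0,0,-1,0],[0,0,-2.5,0],[0,0,-3,0],[0,0,-3.5,0],[0,0,-2.8,0],[0,0,-1,0],[0,0,0,0]]]}}

```text
time: 9.95
tool_pos: [0.6568, -0.0027, 0.2076]
eef_rot: [0.0, 0.747, 0.665, 0.0]
force: [-0.7, 0.6, -0.2]
opening: 0.802
grip_force: 0.0
```

```bash
cat > look.py <<'E'
from h import *
import sys
np.set_printoptions(precision=4,suppress=True)
PORT={'red':(.6373,-.161),'yellow':(.6466,-.0816),'green':(.656,-.0021),'blue':(.6654,.0773)}
t=snap('top');s=snap('scene')
for c in sys.argv[1:]:
    if c[0]!='@':
        for n,d,box in(('top',t,(190,225,410,320)),('scene',s,(310,195,460,340))): print(c,n,[(x[3],onz(d,x[0],x[1],.03)) for x in blobs(d['image'],c,box,120)])
    else:
        c=c[1:]; p=PORT[c]; u,v=proj(s,[*p,.076]).astype(int)
        for x in blobs(s['image'],c,(u-30,v-35,u+30,v+35)): print('home',c,x[3],'ctr',np.round(x[:2],1),'expected',proj(s,[*p,.076]),'top',proj(s,[*p,.106]),'bot',proj(s,[*p,.046]))
        for x in blobs(t['image'],c,(240,130,400,215)): print('  top',x[3],onz(t,x[0],x[1],.076))
go(.5,0,.2)
E
python3 look.py @green yellow blue red
```

```text
home green (268, 272, 32, 42) ctr [283.1 293.2] expected [283.6074 289.9391] top [282.8572 280.3053] bot [284.3312 299.234 ]
  top (300, 166, 11, 25) [ 0.6448 -0.0231  0.076 ]
yellow top []
yellow scene [((372, 262, 24, 35), array([0.4355, 0.0469, 0.03  ]))]
blue top [((310, 258, 20, 21), array([ 0.4325, -0.063 ,  0.03  ]))]
blue scene [((348, 232, 21, 31), array([ 0.431 , -0.0656,  0.03  ]))]
red top [((345, 251, 22, 21), array([ 0.4517, -0.1512,  0.03  ]))]
red scene [((321, 213, 20, 31), array([ 0.4514, -0.1523,  0.03  ]))]
shift cm [ -1.54 -15.53   0.64] tool y deg -6.653223331030985 tcp [ 0.6561 -0.0027  0.2062] j7 0.06695201561833204
```

Green is seated: its rim matches the home height and the push reached 26 N. Yellow is next.

Call:
{"api": "move_arm", "payload": {"rows": [[[0.3,-2.4,0,0],[0.4,-4,0,0],[0.5,-4,0,0],[0.5,-4,0,0],[0.5,-4,0,0],[0.3,-3,0,0],[0.1,-1,0,0],[0,0,2,0],[0,0,3,0],[0,0,3,0],[0,0,2,0],[0,0,0,0]]]}}

```text
time: 11.55
tool_pos: [0.4368, 0.0485, 0.1059]
eef_rot: [-0.001, 0.747, 0.665, -0.002]
force: [-1.0, 1.1, 0.2]
opening: 0.798
grip_force: 0.0
```

```bash
python3 -c "
from h import *
go(.4366,.049,.025)"; python3 look.py yellow
```

```text
shift cm [ 0.06 -0.    8.09] tool y deg -6.692028921815588 tcp [0.4368 0.0485 0.1059] j7 0.011620901905653062
yellow top []
yellow scene [((372, 263, 24, 34), array([0.4361, 0.0477, 0.03  ]))]
shift cm [-4.12  6.76 -9.26] tool y deg -6.689255069435222 tcp [0.4377 0.0487 0.1074] j7 0.01100702549133212
```

Call:
{"api": "move_arm", "payload": {"rows": [[[0,0,2,0],[0,0,2.5,0],[0,0,2,0],[0,0,1.6,0],[0,0,0,0]]]}}

```text
time: 12.28
tool_pos: [0.4375, 0.049, 0.0263]
eef_rot: [-0.0, 0.747, 0.665, -0.0]
force: [-0.2, -0.0, 0.3]
opening: 0.801
grip_force: 0.0
```

Call:
{"api": "move_arm", "payload": {"rows": [[[0,0,0,0],[0,0,0,0],[0,0,0,0],[0,0,0,0]]], "fingers": 1}}

```text
time: 12.78
tool_pos: [0.4378, 0.0491, 0.0273]
eef_rot: [0.0, 0.747, 0.665, 0.001]
force: [-1.1, -0.9, 8.9]
opening: 0.566
grip_force: 31.3
```

Call:
{"api": "move_arm", "payload": {"rows": [[[0,0,-2,0],[0,0,-3,0],[0,0,-3,0],[0,0,-2.5,0],[0,0,-2,0],[0,0,0,0],[0,0,0,0]]]}}

```text
time: 13.65
tool_pos: [0.4369, 0.0492, 0.151]
eef_rot: [-0.0, 0.747, 0.665, 0.0]
force: [-0.1, -0.4, -1.7]
opening: 0.569
grip_force: 31.7
```

```bash
python3 -c "
from h import *
go(.6466,-.0816,.15)"
```

```text
shift cm [-10.57  22.34   0.1 ] tool y deg -6.632585133242388 tcp [0.4369 0.0492 0.151 ] j7 -0.03451666436275898
```

Call:
{"api": "move_arm", "payload": {"rows": [[[-1,2.2,0,0],[-1.9,4,0,0],[-2,4.2,0,0],[-2,4.2,0,0],[-1.9,4,0,0],[-1.2,2.5,0,0],[-0.57,1.24,0,0],[0,0,0,0],[0,0,0,0],[0,0,0,0]]]}}

```text
time: 14.9
tool_pos: [0.6462, -0.0809, 0.1514]
eef_rot: [-0.0, 0.747, 0.665, 0.0]
force: [0.3, 0.6, -0.8]
opening: 0.571
grip_force: 31.6
```

```bash
cat > held.py <<'E'
from h import *
import sys
c=sys.argv[1]; go(*map(float,sys.argv[2:4]),.085)
s=snap('scene'); p=env.state()['tool_pos']+[0,0,.004]; u,v=proj(s,p); print(u,v)
print([(np.round(x[:2],1),x[3]) for x in blobs(s['image'],c,(int(u)-22,int(v)-25,int(u)+22,int(v)+25),200)])
E
python3 held.py yellow .6466 -.0816
```

```text
shift cm [-0.06  0.05  6.64] tool y deg -6.607002754407113 tcp [ 0.6462 -0.0809  0.1514] j7 0.2169403986090022
267.7454767369338 237.65752596007226
[(array([268.1, 238. ]), (256, 220, 25, 37))]
```

Call:
{"api": "move_arm", "payload": {"rows": [[[-0.05,0,1,0],[0,0,1.5,0],[0,0,1,0],[0,0,0.8,0],[0,0,0.8,0],[0,0,0.8,0],[0,0,0.7,0],[0,0,0,0]]]}}

```text
time: 15.95
tool_pos: [0.6465, -0.0823, 0.0847]
eef_rot: [-0.0, 0.747, 0.665, -0.0]
force: [0.1, 0.4, -0.6]
opening: 0.564
grip_force: 31.6
```

Call:
{"api": "move_arm", "payload": {"rows": [[[0,0,0.4,0],[0,0,0.4,0],[0,0,0.4,0],[0,0,0.2,0],[0,0,0.2,0],[0,0,0,0],[0,0,0,0]]]}}

```text
time: 16.82
tool_pos: [0.6474, -0.0827, 0.0729]
eef_rot: [0.001, 0.747, 0.665, 0.001]
force: [-10.4, 3.3, 36.4]
opening: 0.567
grip_force: 35.2
```

Call:
{"api": "move_arm", "payload": {"rows": [[[0,0,0,0],[0,0,0,0],[0,0,0,0]]], "fingers": -0.6}}

```text
time: 17.2
tool_pos: [0.6466, -0.0823, 0.0687]
eef_rot: [-0.0, 0.747, 0.665, -0.0]
force: [0.2, 0.8, 0.3]
opening: 0.8
grip_force: 0.0
```

Call:
{"api": "move_arm", "payload": {"rows": [[[0,0,-1,0],[0,0,-2.5,0],[0,0,-3,0],[0,0,-3.5,0],[0,0,-2.8,0],[0,0,-1,0],[0,0,0,0]]]}}

```text
time: 18.08
tool_pos: [0.6469, -0.0823, 0.2075]
eef_rot: [0.0, 0.747, 0.665, 0.0]
force: [-0.2, -0.5, 0.2]
opening: 0.797
grip_force: 0.0
```

```bash
python3 look.py @yellow blue red; python3 -c "
from h import *
go(.4325,-.0637,.1)"
```

```text
home yellow (255, 247, 31, 40) ctr [269. 266.] expected [270.1426 263.9674] top [269.1894 254.2921] bot [271.0635 273.3165]
blue top []
blue scene [((339, 240, 21, 31), array([ 0.4616, -0.0551,  0.03  ]))]
red top [((345, 251, 22, 21), array([ 0.4517, -0.1513,  0.03  ]))]
red scene [((321, 213, 20, 31), array([ 0.4514, -0.1523,  0.03  ]))]
shift cm [  6.46 -15.47   0.64] tool y deg -6.650842851918211 tcp [ 0.6462 -0.0821  0.2061] j7 0.19359782600795603
shift cm [ -0.65 -21.42  10.65] tool y deg -6.650842851918211 tcp [ 0.6462 -0.0821  0.2061] j7 0.19359782600795603
```

Yellow is home. Blue has been knocked to about (0.46, -0.055), so I'll do red now and re-measure blue afterwards.

```bash
python3 -c "
from h import *
go(.4518,-.1513,.1)"
```

```text
shift cm [ -9.12 -18.49  10.64] tool y deg -6.650842851918211 tcp [ 0.6462 -0.0821  0.2061] j7 0.19359782600795603
```

Call:
{"api": "move_arm", "payload": {"rows": [[[-1,-2,0,0],[-1.9,-3.8,0,0],[-2,-4,0,0],[-2,-4,0,0],[-1.5,-3.1,0,0],[-0.72,-1.59,0,0],[0,0,2.6,0],[0,0,4,0],[0,0,4,0],[0,0,0,0],[0,0,0,0]]]}}

```text
time: 19.55
tool_pos: [0.4532, -0.1517, 0.102]
eef_rot: [0.0, 0.747, 0.665, 0.0]
force: [0.2, -1.3, -0.3]
opening: 0.799
grip_force: 0.0
```

```bash
python3 look.py blue red; python3 -c "
from h import *
go(.4518,-.1513,.025)"
```

```text
blue top [((307, 245, 20, 21), array([ 0.4637, -0.0534,  0.03  ]))]
blue scene [((339, 239, 21, 32), array([ 0.461 , -0.0558,  0.03  ]))]
red top []
red scene [((321, 213, 21, 31), array([ 0.4512, -0.1518,  0.03  ]))]
shift cm [15.61  2.87 -9.74] tool y deg -6.645279302695068 tcp [ 0.4536 -0.1518  0.1026] j7 0.4648565097086282
shift cm [ 0.03 -0.2   7.76] tool y deg -6.645279302695068 tcp [ 0.4536 -0.1518  0.1026] j7 0.4648565097086282
```

Call:
{"api": "move_arm", "payload": {"rows": [[[0,-0.15,2,0],[0,0,2.5,0],[0,0,2,0],[0,0,1.2,0],[0,0,0,0]]]}}

```text
time: 20.27
tool_pos: [0.4513, -0.1514, 0.0245]
eef_rot: [-0.0, 0.747, 0.665, 0.0]
force: [0.2, -0.4, 0.4]
opening: 0.8
grip_force: 0.0
```

Call:
{"api": "move_arm", "payload": {"rows": [[[0,0,0,0],[0,0,0,0],[0,0,0,0],[0,0,0,0]]], "fingers": 1}}

```text
time: 20.78
tool_pos: [0.4516, -0.1515, 0.0252]
eef_rot: [0.001, 0.747, 0.665, 0.0]
force: [-0.6, 0.3, 8.5]
opening: 0.57
grip_force: 31.2
```

Call:
{"api": "move_arm", "payload": {"rows": [[[0,0,-2,0],[0,0,-3,0],[0,0,-3,0],[0,0,-2.5,0],[0,0,-2,0],[0,0,0,0],[0,0,0,0]]]}}

```text
time: 21.65
tool_pos: [0.4508, -0.1511, 0.1489]
eef_rot: [-0.0, 0.747, 0.665, -0.0]
force: [0.4, -0.3, -1.1]
opening: 0.567
grip_force: 31.6
```

```bash
python3 -c "
from h import *
go(.6373,-.161,.15)"
```

```text
shift cm [ 1.17 18.64 -0.11] tool y deg -6.639675773694279 tcp [ 0.4508 -0.1511  0.1489] j7 0.4212297564458928
```

Call:
{"api": "move_arm", "payload": {"rows": [[[0.1,2,0,0],[0.25,4,0,0],[0.25,4,0,0],[0.25,4,0,0],[0.2,3,0,0],[0.12,1.6,0,0],[0,0,0,0],[0,0,0,0],[0,0,0,0]]]}}

```text
time: 22.78
tool_pos: [0.6363, -0.1614, 0.1492]
eef_rot: [-0.0, 0.747, 0.665, -0.0]
force: [-0.2, -0.3, -0.5]
opening: 0.569
grip_force: 31.6
```

```bash
python3 held.py red .6373 -.161
```

```text
shift cm [0.05 0.1  6.42] tool y deg -6.687142183996954 tcp [ 0.6363 -0.1614  0.1492] j7 0.350852742655061
255.02200086170754 214.27641271714816
[(array([255.4, 214. ]), (244, 197, 24, 35))]
```

Call:
{"api": "move_arm", "payload": {"rows": [[[0.05,0.1,1,0],[0,0,1.5,0],[0,0,1,0],[0,0,0.8,0],[0,0,0.8,0],[0,0,0.8,0],[0,0,0.5,0],[0,0,0,0]]]}}

```text
time: 23.82
tool_pos: [0.6379, -0.1611, 0.0849]
eef_rot: [-0.0, 0.747, 0.665, -0.0]
force: [-1.1, -0.9, -2.0]
opening: 0.57
grip_force: 31.5
```

Call:
{"api": "move_arm", "payload": {"rows": [[[0,0,0.4,0],[0,0,0.4,0],[0,0,0.4,0],[0,0,0.3,0],[0,0,0.2,0],[0,0,0,0],[0,0,0,0]]]}}

```text
time: 24.7
tool_pos: [0.6386, -0.1615, 0.0711]
eef_rot: [0.001, 0.747, 0.665, 0.001]
force: [-8.8, 1.0, 27.5]
opening: 0.568
grip_force: 34.3
```

Call:
{"api": "move_arm", "payload": {"rows": [[[0,0,0,0],[0,0,0,0],[0,0,0,0]]], "fingers": -0.6}}

```text
time: 25.08
tool_pos: [0.6382, -0.1605, 0.0678]
eef_rot: [-0.0, 0.747, 0.665, -0.0]
force: [0.5, 0.2, 0.1]
opening: 0.799
grip_force: 0.0
```

Call:
{"api": "move_arm", "payload": {"rows": [[[0,0,-1,0],[0,0,-2.5,0],[0,0,-3,0],[0,0,-3.5,0],[0,0,-2.8,0],[0,0,-1,0],[0,0,0,0]]]}}

```text
time: 25.95
tool_pos: [0.6383, -0.1609, 0.2066]
eef_rot: [0.0, 0.747, 0.665, 0.0]
force: [0.6, 0.6, -0.7]
opening: 0.8
grip_force: 0.0
```

```bash
python3 look.py @red blue; python3 -c "
from h import *
go(.4635,-.0535,.1)"
```

```text
home red (244, 224, 28, 38) ctr [256.1 241.7] expected [257.7427 240.1326] top [256.621  230.4541] bot [258.8281 249.4976]
blue top []
blue scene [((339, 240, 21, 31), array([ 0.4604, -0.0555,  0.03  ]))]
shift cm [ 14.35 -15.53   0.54] tool y deg -6.653220319713457 tcp [ 0.6377 -0.1606  0.2051] j7 0.32454657844639156
shift cm [  8.61 -18.52  10.55] tool y deg -6.653220319713457 tcp [ 0.6377 -0.1606  0.2051] j7 0.32454657844639156
```

Call:
{"api": "move_arm", "payload": {"rows": [[[0.9,-2,0,0],[1.8,-3.9,0,0],[1.9,-4,0,0],[1.9,-4,0,0],[1.4,-3,0,0],[0.7,-1.6,0,0],[0,0,2.6,0],[0,0,4,0],[0,0,4,0],[0,0,0,0],[0,0,0,0]]]}}

```text
time: 27.42
tool_pos: [0.4651, -0.0546, 0.101]
eef_rot: [0.0, 0.747, 0.665, 0.0]
force: [-0.1, 0.4, 0.6]
opening: 0.799
grip_force: 0.0
```

```bash
python3 look.py blue; python3 -c "
from h import *
go(.4635,-.0535,.025)"
```

```text
blue top []
blue scene [((339, 240, 21, 31), array([ 0.4616, -0.0549,  0.03  ]))]
shift cm [ 5.8   2.82 -9.83] tool y deg -6.665602119302559 tcp [ 0.4655 -0.0543  0.1016] j7 0.27213343669167295
shift cm [ 0.06 -0.22  7.66] tool y deg -6.665602119302559 tcp [ 0.4655 -0.0543  0.1016] j7 0.27213343669167295
```

Call:
{"api": "move_arm", "payload": {"rows": [[[0.05,-0.2,2,0],[0,0,2.5,0],[0,0,2,0],[0,0,1.1,0],[0,0,0,0]]]}}

```text
time: 28.15
tool_pos: [0.4627, -0.0534, 0.0245]
eef_rot: [0.0, 0.747, 0.665, 0.0]
force: [-0.2, 0.2, -0.2]
opening: 0.797
grip_force: 0.0
```

Call:
{"api": "move_arm", "payload": {"rows": [[[0,0,0,0],[0,0,0,0],[0,0,0,0],[0,0,0,0]]], "fingers": 1}}

```text
time: 28.65
tool_pos: [0.4631, -0.0534, 0.0253]
eef_rot: [0.001, 0.747, 0.665, 0.001]
force: [-0.8, -0.2, 4.8]
opening: 0.579
grip_force: 30.4
```

Call:
{"api": "move_arm", "payload": {"rows": [[[0,0,-2,0],[0,0,-3,0],[0,0,-3,0],[0,0,-2.5,0],[0,0,-2,0],[0,0,0,0],[0,0,0,0]]]}}

```text
time: 29.52
tool_pos: [0.4623, -0.0531, 0.1491]
eef_rot: [-0.0, 0.747, 0.665, 0.0]
force: [0.3, 0.0, -0.4]
opening: 0.585
grip_force: 31.4
```

```bash
python3 -c "
from h import *
go(.6654,.0773,.15)"
```

```text
shift cm [15.3  18.67 -0.09] tool y deg -6.63755582969188 tcp [ 0.4623 -0.0531  0.1491] j7 0.22217357320163753
```

Call:
{"api": "move_arm", "payload": {"rows": [[[1.3,1.6,-1,0],[2.6,3.2,0,0],[2.8,3.4,0,0],[2.8,3.4,0,0],[2.8,3.4,0,0],[2,2.4,0,0],[1,1.27,0.5,0],[0,0,0.5,0],[0,0,0,0],[0,0,0,0]]]}}

```text
time: 30.78
tool_pos: [0.665, 0.076, 0.1495]
eef_rot: [-0.0, 0.747, 0.664, -0.0]
force: [-0.5, -0.0, -1.2]
opening: 0.579
grip_force: 31.4
```

```bash
python3 held.py blue .6654 .0773; python3 -c "
from h import *
s=snap('scene');cv2.imwrite('pics/b1.png',cv2.resize(s['image'][210:360,220:420],None,fx=4,fy=4)[:,:,::-1])"
```

```text
shift cm [0.14 0.03 6.45] tool y deg -6.734302202550002 tcp [0.665  0.076  0.1495] j7 -0.00028714228076304877
296.73029574307066 292.3308006070549
[(array([297.4, 292.5]), (285, 273, 25, 39))]
```

View pics/b1.png

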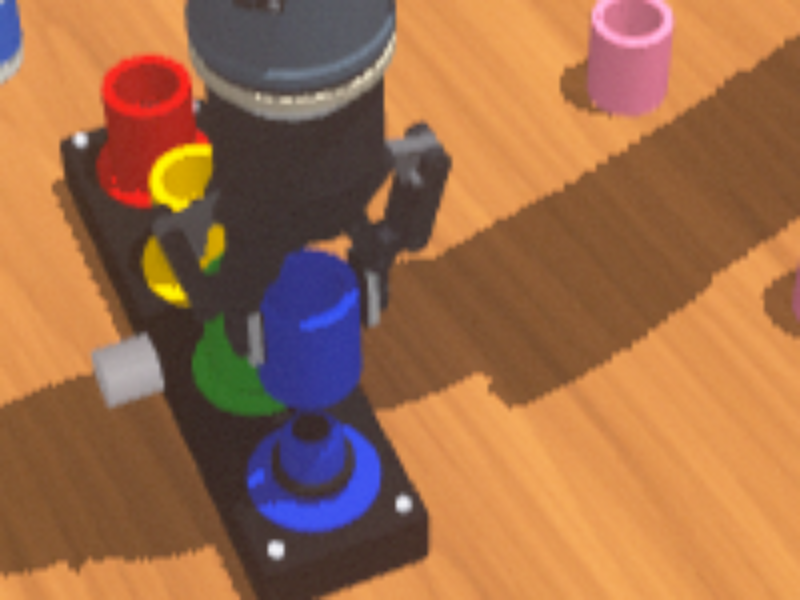

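Red at (148,130) and yellow are seated. Blue is held upright at (312,330), above its spigot at (312,460).

Call:
{"api": "move_arm", "payload": {"rows": [[[0.05,0.05,1,0],[0,0,1.5,0],[0,0,1,0],[0,0,0.8,0],[0,0,0.8,0],[0,0,0.8,0],[0,0,0.5,0],[0,0,0,0]]]}}

```text
time: 31.88
tool_pos: [0.6661, 0.0774, 0.0849]
eef_rot: [-0.0, 0.747, 0.665, -0.0]
force: [0.1, -0.5, -0.1]
opening: 0.582
grip_force: 31.4
```

Call:
{"api": "move_arm", "payload": {"rows": [[[0,0,0.4,0],[0,0,0.4,0],[0,0,0.4,0],[0,0,0.3,0],[0,0,0.2,0],[0,0,0,0],[0,0,0,0]]]}}

```text
time: 32.75
tool_pos: [0.6668, 0.0775, 0.0711]
eef_rot: [0.0, 0.747, 0.665, 0.001]
force: [-7.5, 0.8, 27.1]
opening: 0.587
grip_force: 33.6
```

Call:
{"api": "move_arm", "payload": {"rows": [[[0,0,0,0],[0,0,0,0],[0,0,0,0]]], "fingers": -0.6}}

```text
time: 33.12
tool_pos: [0.6659, 0.0775, 0.0677]
eef_rot: [-0.0, 0.747, 0.665, -0.0]
force: [0.4, -0.1, 0.4]
opening: 0.8
grip_force: 0.0
```

Call:
{"api": "move_arm", "payload": {"rows": [[[0,0,-1,0],[0,0,-2.5,0],[0,0,-3,0],[0,0,-4,0],[0,0,-4,0],[0,0,-3,0],[0,0,-1.5,0],[0,0,0,0]]]}}

```text
time: 34.12
tool_pos: [0.6665, 0.0774, 0.259]
eef_rot: [0.0, 0.747, 0.665, 0.001]
force: [-0.5, -0.4, 0.7]
opening: 0.796
grip_force: 0.0
```

```bash
python3 look.py @blue @green @yellow @red; python3 - <<'E'
from h import *
t=snap('top');s=snap('scene')
A=cv2.resize(t['image'][235:295,105:175],None,fx=5,fy=5);B=cv2.resize(s['image'][320:420,450:530],None,fx=5,fy=5)
C=cv2.resize(t['image'][220:280,395:455],None,fx=5,fy=5); 
o=np.zeros((600,760,3),np.uint8);o[:300,:350]=A;o[300:600,:300]=C;o[:500,355:755]=B
cv2.imwrite('pics/brush.png',o[:,:,::-1])
E
```

```text
home blue (282, 299, 33, 44) ctr [297.7 321.7] expected [298.2826 318.2578] top [297.7774 308.7148] bot [298.7692 327.45  ]
  top (252, 157, 28, 30) [0.6598 0.0741 0.076 ]
home green (268, 272, 32, 42) ctr [282.2 292. ] expected [283.6074 289.9391] top [282.8572 280.3053] bot [284.3312 299.234 ]
  top (284, 161, 27, 30) [ 0.651  -0.0029  0.076 ]
home yellow (255, 246, 31, 41) ctr [268.8 266.1] expected [270.1426 263.9674] top [269.1894 254.2921] bot [271.0635 273.3165]
  top (316, 166, 27, 30) [ 0.6415 -0.0808  0.076 ]
home red (244, 225, 16, 37) ctr [250.7 244.9] expected [257.7427 240.1326] top [256.621  230.4541] bot [258.8281 249.4976]
  top (348, 171, 27, 29) [ 0.6325 -0.1587  0.076 ]
shift cm [ -9.62 -15.55   5.74] tool y deg -6.654278476370488 tcp [0.6657 0.0775 0.2571] j7 -0.047267211809113814
```

View pics/brush.png

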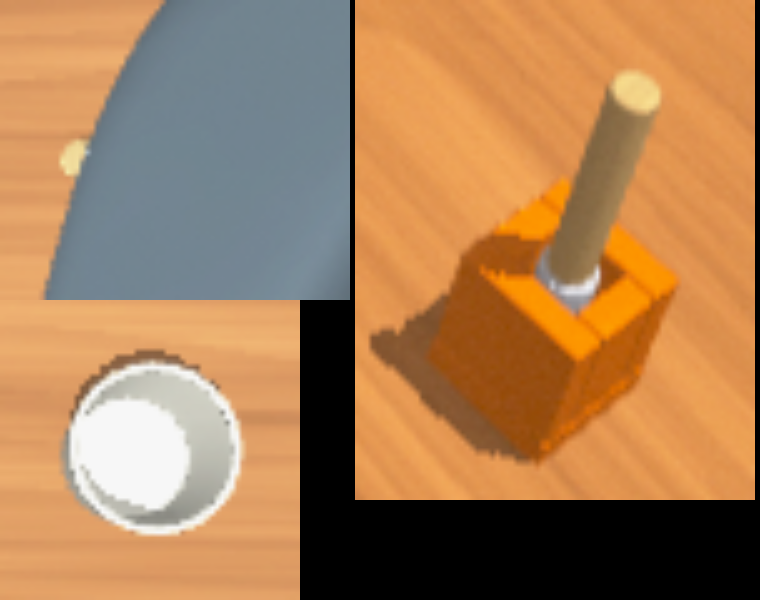

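All four sleeves stand at the same home level. In the scene view the brush handle end is at pixel (506,338), the stand-top centre at about (493.5,374), and the brush leans slightly. The cup is round in the top view at about (426,250).

```bash
python3 - <<'E'
from h import *
np.set_printoptions(precision=4,suppress=True)
s=snap('scene');t=snap('top'); t0=cv2.imread('pics/top0.png')[:,:,::-1].copy()
def cen(im,box,f):
    u0,v0,u1,v1=box; h=cv2.cvtColor(im,cv2.COLOR_RGB2HSV).astype(int)[v0:v1,u0:u1]; m=f(h).astype(np.uint8)
    k=max(cv2.findContours(m,cv2.RETR_EXTERNAL,cv2.CHAIN_APPROX_NONE)[0],key=len); k=cv2.convexHull(k); M=cv2.moments(k)
    return np.array([M['m10']/M['m00']+u0,M['m01']/M['m00']+v0]),cv2.boundingRect(k),M['m00']
end=lambda h:(h[...,0]>17)&(h[...,0]<30)&(h[...,1]<125)&(h[...,2]>190)
a=cen(t0,(105,250,150,285),end); b=cen(s['image'],(490,325,525,350),end); print(a,b)
print('end tri',tri(t,a[0],s,b[0]),onz(t,*a[0],.183),onz(s,*b[0],.183))
print('ferrule top',onz(s,494.4,373.5,.074))
cs=[(567,180),(678,282),(583,360),(462,255)]; P=np.array([onz(s,450+(x-355)/5,320+y/5,.075) for x,y in cs]); print('stand',P[:,:2],P.mean(0),np.linalg.norm(np.diff(P,axis=0),axis=1))
w=lambda h:(h[...,1]<60)&(h[...,2]>150)
c=cen(t['image'],(395,220,455,280),w); print('cup',c,onz(t,*c[0],.065))
c=cen(s['image'],(260,165,315,220),w); print('cup scene',c,onz(s,*c[0],.035))
E
```

```text
(array([120.6111, 266.5463]), (12, 13, 8, 8), 36.0) (array([505.871 , 338.2437]), (11, 10, 10, 8), 46.5)
end tri (array([0.4212, 0.3676, 0.1824]), np.float64(0.0018899355977144861)) [0.4205 0.3681 0.183 ] [0.4224 0.3673 0.183 ]
ferrule top [0.4192 0.3689 0.074 ]
stand [[0.397  0.3391]
 [0.3927 0.3925]
 [0.4442 0.3987]
 [0.4522 0.3438]] [0.4215 0.3685 0.075 ] [0.0536 0.0519 0.0555]
cup (array([425.277 , 249.3723]), (13, 12, 35, 35), 923.5) [ 0.4811 -0.3161  0.065 ]
cup scene (array([299.2744, 181.199 ]), (25, 8, 30, 16), 203.5) [ 0.4319 -0.3419  0.035 ]
```

```bash
python3 -c "
from h import *
go(.4215,.368,.23)"
```

```text
shift cm [ 26.03 -27.63   2.75] tool y deg -6.65865733201926 tcp [0.6658 0.0775 0.2571] j7 -0.04734693865476667
```

Call:
{"api": "move_arm", "payload": {"rows": [[[1.5,-1.6,0,0],[2.8,-3,0,0],[3,-3.2,0,0],[3,-3.2,0,0],[3,-3.2,0,0],[3,-3.2,0,0],[3,-3.2,0,0],[3,-3.2,0,0],[2.5,-2.5,0.7,0],[1.2,-1.3,1,0],[0,0,1,0],[0,0,0,0]]]}}

```text
time: 35.92
tool_pos: [0.4227, 0.366, 0.2304]
eef_rot: [0.001, 0.748, 0.664, -0.001]
force: [0.5, 0.1, 0.3]
opening: 0.803
grip_force: 0.0
```

```bash
python3 -c "
from h import *
go(.4215,.368,.12)"
```

```text
shift cm [ 0.2  -0.14 11.04] tool y deg -6.760126925151161 tcp [0.4227 0.366  0.2304] j7 -0.6576234922681413
```

Call:
{"api": "move_arm", "payload": {"rows": [[[0.15,-0.1,2,0],[0,0,2.5,0],[0,0,2.5,0],[0,0,2,0],[0,0,1.5,0],[0,0,0.5,0],[0,0,0,0]]]}}

```text
time: 36.8
tool_pos: [0.4219, 0.369, 0.1215]
eef_rot: [0.0, 0.747, 0.665, 0.0]
force: [-0.3, -0.5, -0.0]
opening: 0.802
grip_force: 0.0
```

Call:
{"api": "move_arm", "payload": {"rows": [[[0,0,0,0],[0,0,0,0],[0,0,0,0],[0,0,0,0],[0,0,0,0]]], "fingers": 1, "newtons": 30}}

```text
time: 37.42
tool_pos: [0.4217, 0.3695, 0.1217]
eef_rot: [-0.0, 0.747, 0.665, 0.0]
force: [-1.2, -0.2, 6.3]
opening: 0.199
grip_force: 29.5
```

Call:
{"api": "move_arm", "payload": {"rows": [[[0,0,-1,0],[0,0,-2,0],[0,0,-3,0],[0,0,-3,0],[0,0,-3,0],[0,0,-2,0],[0,0,0,0],[0,0,0,0]]]}}

```text
time: 38.42
tool_pos: [0.4209, 0.369, 0.2606]
eef_rot: [-0.0, 0.747, 0.665, -0.001]
force: [-0.6, -0.1, -0.6]
opening: 0.202
grip_force: 29.3
```

```bash
python3 - <<'E'
from h import *
s=snap('scene'); p=env.state()['tool_pos']; u,v=proj(s,p).astype(int); print(u,v,p)
cv2.imwrite('pics/br2.png',cv2.resize(s['image'][v-70:v+80,u-100:u+100],None,fx=4,fy=4)[:,:,::-1])
for z in(-.10,-.05,0): print(proj(s,p+[0,0,z])*4-[4*(u-100),4*(v-70)])
E
```

```text
518 309 [0.42087455 0.36897805 0.26037339]
[345.03537383 429.47695409]
[371.79091613 359.12827889]
[400.61762573 283.33385815]
```

View pics/br2.png

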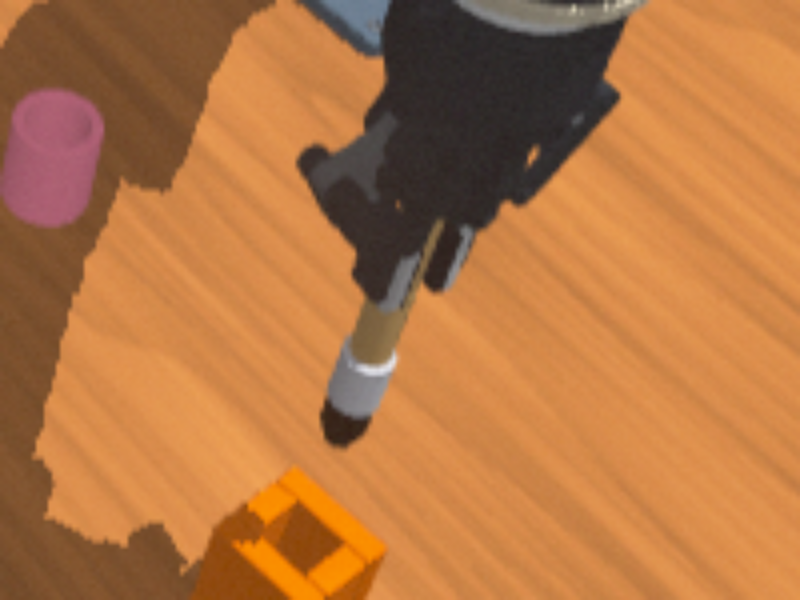

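Brush is held upright, with its bristle tip at crop (342,442), about 108 mm below the TCP. Taking it to the cup.

Call:
{"api": "move_arm", "payload": {"rows": [[[-2,0.4,0,0],[-4,0.8,0,0],[-4.6,1,0,0],[-4.6,1,0,0],[-4.6,1,0,0],[-4.6,1,0,0],[-4.6,1,0,0],[-4.6,1,0,0],[-4.6,1,0,0],[-4.6,1,0,0],[-4.6,1,0,0],[-4.6,1,0,0]]]}}

```text
time: 39.98
tool_pos: [0.471, -0.1625, 0.2609]
eef_rot: [-0.0, 0.747, 0.664, -0.0]
force: [1.5, -0.8, -0.7]
opening: 0.205
grip_force: 29.3
```

Call:
{"api": "move_arm", "payload": {"rows": [[[-4.6,1,0,0],[-4.6,1,0,0],[-3.7,0.5,0,0],[-1.8,0.2,0,0],[0,0,0,0],[0,0,0,0]]]}}

```text
time: 40.72
tool_pos: [0.4821, -0.3079, 0.2611]
eef_rot: [-0.001, 0.747, 0.665, 0.0]
force: [-0.3, 0.1, -0.6]
opening: 0.203
grip_force: 29.3
```

```bash
python3 - <<'E'
from h import *
go(.481,-.316,.18)
s=snap('scene'); p=env.state()['tool_pos']; u,v=proj(s,p).astype(int); print(u,v)
cv2.imwrite('pics/cup.png',cv2.resize(s['image'][v-50:v+100,u-100:u+100],None,fx=4,fy=4)[:,:,::-1])
print(proj(s,p-[0,0,.108])*4-[4*(u-100),4*(v-50)], proj(s,[.481,-.316,.065])*4-[4*(u-100),4*(v-50)])
E
```

```text
shift cm [-0.82 -0.02  8.11] tool y deg -6.596296232150126 tcp [ 0.4821 -0.3079  0.2611] j7 0.6889078390606905
284 118
[409.07891965 356.50142845] [411.39685655 462.9090283 ]
```

View pics/cup.png

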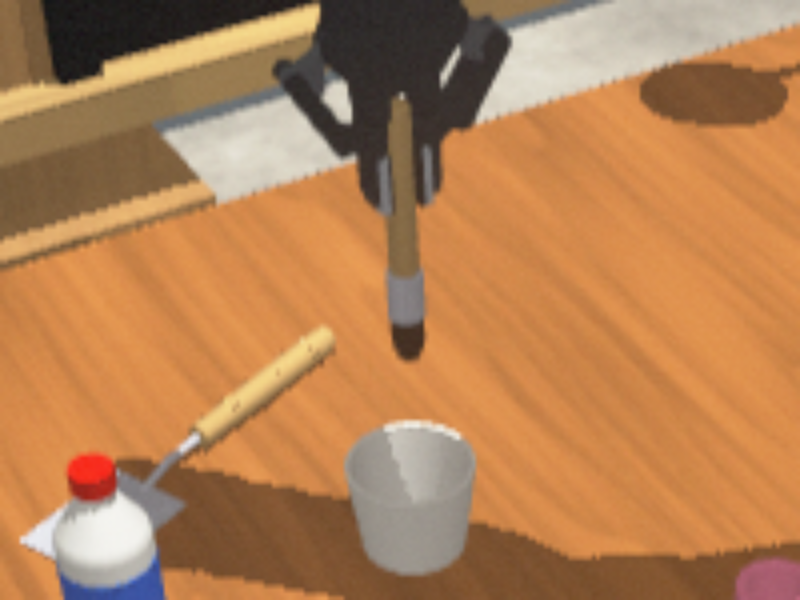

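The tip is at (408,356), and the predicted rim centre (411,463) matches the cup mouth at (410,463). Dipping now.

Call:
{"api": "move_arm", "payload": {"rows": [[[-0.8,0,1,0],[0,0,2.5,0],[0,0,3,0],[0,0,3,0],[0,0,2,0],[0,0,1.5,0],[0,0,0.9,0],[0,0,0,0],[0,0,0,0],[0,0,0,0],[0,0,0,0]]]}}

```text
time: 42.15
tool_pos: [0.4814, -0.3174, 0.1227]
eef_rot: [0.0, 0.747, 0.665, 0.0]
force: [-0.8, -1.5, -1.5]
opening: 0.203
grip_force: 29.3
```

Call:
{"api": "move_arm", "payload": {"rows": [[[0,0,-1,0],[0,0,-2,0],[0,0,-3,0],[0,0,-3,0],[0,0,-3,0],[0,0,-2,0],[0,0,0,0],[0,0,0,0]]]}}

```text
time: 43.15
tool_pos: [0.481, -0.3169, 0.2618]
eef_rot: [-0.0, 0.747, 0.665, -0.0]
force: [-0.1, -0.1, -0.1]
opening: 0.199
grip_force: 29.3
```

```bash
python3 - <<'E'
from h import *
go(.4217,.3687,.26)
E
```

```text
shift cm [ 67.41 -13.83   0.22] tool y deg -6.650418126664679 tcp [ 0.481  -0.3169  0.2618] j7 0.7041439912178229
```

Call:
{"api": "move_arm", "payload": {"rows": [[[2,-0.4,0,0],[4,-0.8,0,0],[4.6,-1,0,0],[4.6,-1,0,0],[4.6,-1,0,0],[4.6,-1,0,0],[4.6,-1,0,0],[4.6,-1,0,0],[4.6,-1,0,0],[4.6,-1,0,0],[4.6,-1,0,0],[4.6,-1,0,0]]]}}

```text
time: 44.65
tool_pos: [0.4295, 0.2135, 0.2616]
eef_rot: [-0.0, 0.747, 0.665, -0.001]
force: [0.2, 0.5, -0.0]
opening: 0.201
grip_force: 29.3
```

Call:
{"api": "move_arm", "payload": {"rows": [[[4.6,-1,0,0],[4.6,-0.6,0,0],[4,-0.6,0,0],[2.2,-0.4,0,0],[0,0,0,0],[0,0,0,0],[0,0,0,0]]]}}

```text
time: 45.52
tool_pos: [0.4227, 0.3666, 0.2625]
eef_rot: [0.0, 0.748, 0.664, -0.0]
force: [0.2, -0.8, -0.8]
opening: 0.204
grip_force: 29.3
```

```bash
python3 - <<'E'
from h import *
go(.4217,.3690,.26)
E
```

```text
shift cm [ 0.22 -0.13  0.25] tool y deg -6.781610259340422 tcp [0.4227 0.3666 0.2625] j7 -0.6682294825253868
```

Call:
{"api": "move_arm", "payload": {"rows": [[[0.2,-0.1,2,0],[0,0,2.5,0],[0,0,2,0],[0,0,1.5,0],[0,0,1.2,0],[0,0,1,0],[0,0,0,0]]]}}

```text
time: 46.4
tool_pos: [0.4213, 0.3701, 0.1598]
eef_rot: [0.0, 0.747, 0.665, -0.0]
force: [-0.2, 0.3, -0.5]
opening: 0.202
grip_force: 29.3
```

Call:
{"api": "move_arm", "payload": {"rows": [[[0,0,1,0],[0,0,1,0],[0,0,0.8,0],[0,0,0.6,0],[0,0,0.2,0],[0,0,0,0],[0,0,0,0]]]}}

```text
time: 47.28
tool_pos: [0.4217, 0.3704, 0.1246]
eef_rot: [-0.0, 0.747, 0.665, 0.0]
force: [0.3, 0.2, -0.3]
opening: 0.203
grip_force: 29.3
```

Call:
{"api": "move_arm", "payload": {"rows": [[[0,0,0.2,0],[0,0,0,0],[0,0,0,0]]]}}

```text
time: 47.65
tool_pos: [0.4215, 0.3703, 0.1223]
eef_rot: [-0.0, 0.747, 0.665, -0.0]
force: [-0.2, -0.1, -0.5]
opening: 0.203
grip_force: 29.3
```

Call:
{"api": "move_arm", "payload": {"rows": [[[0,0,0,0],[0,0,0,0],[0,0,0,0],[0,0,0,0],[0,0,0,0],[0,0,0,0]]], "fingers": -0.6}}

```text
time: 48.4
tool_pos: [0.4216, 0.3703, 0.1223]
eef_rot: [-0.0, 0.747, 0.665, 0.0]
force: [1.0, -0.0, -0.2]
opening: 0.797
grip_force: 0.0
```

Call:
{"api": "move_arm", "payload": {"rows": [[[0,0,-1,0],[0,0,-2,0],[0,0,-3,0],[0,0,-3,0],[0,0,-3,0],[0,0,-2,0],[0,0,-1,0],[0,0,0,0],[0,0,0,0]]]}}

```text
time: 49.52
tool_pos: [0.4211, 0.3701, 0.2715]
eef_rot: [0.0, 0.747, 0.665, -0.001]
force: [-0.3, 0.4, -0.3]
opening: 0.799
grip_force: 0.0
```

```bash
python3 - <<'E'
from h import *
s=snap('scene','end.png')
E
python3 look.py @red @yellow @green @blue
```

```text
home red (244, 224, 29, 38) ctr [256.3 241.7] expected [257.7427 240.1326] top [256.621  230.4541] bot [258.8281 249.4976]
  top (348, 171, 27, 29) [ 0.6325 -0.1587  0.076 ]
home yellow (256, 246, 30, 41) ctr [269.  265.7] expected [270.1426 263.9674] top [269.1894 254.2921] bot [271.0635 273.3165]
  top (315, 166, 28, 30) [ 0.6414 -0.0805  0.076 ]
home green (268, 272, 32, 42) ctr [282.3 292.1] expected [283.6074 289.9391] top [282.8572 280.3053] bot [284.3312 299.234 ]
  top (284, 161, 27, 30) [ 0.651 -0.003  0.076]
home blue (282, 300, 33, 43) ctr [297.8 321.7] expected [298.2826 318.2578] top [297.7774 308.7148] bot [298.7692 327.45  ]
  top (252, 157, 28, 30) [0.6605 0.0753 0.076 ]
shift cm [-35.84  12.12   7.19] tool y deg -6.6606675826312225 tcp [0.4213 0.3701 0.2716] j7 -0.6761485185078329
```

View pics/end.png

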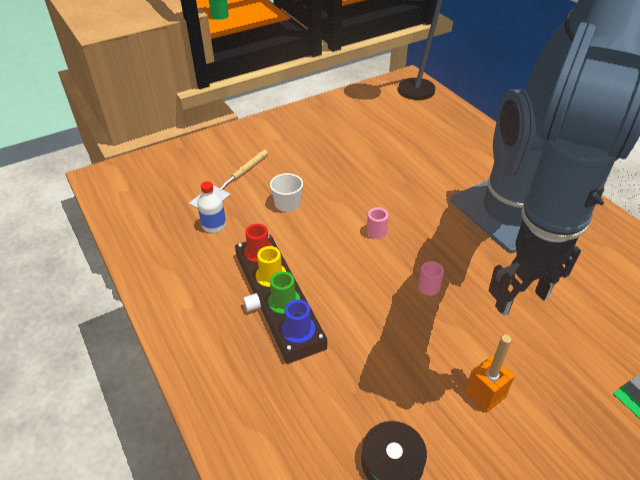

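The last view shows all four sleeves home on the manifold (257,240 to 298,320). The brush stands in its stand at (500,360), the cup is unmoved at (287,192), and the gripper is clear.

```bash
python3 -c "
from workcell import env
print(env.close_job())"
```

```text
the job is handed in; nothing more can be done
None
```

I pushed all four sleeves fully home on their own colours, dipped the brush deep in the white cup and stood it back in its stand bristles down; the cup stands where it was, and I handed in the job at about 50 s.

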